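# Stand the washed bust before the curing lamp

### The arm

A 6-joint arm with a two-finger parallel gripper is mounted at the origin on the work surface. World frame = base frame: x ahead of the robot, y to its left, z up, the work surface at z = 0. Lengths are in m, angles in degrees, forces in N, time in s.
With the tool pointing down it reaches from about 0.375 to 0.75 m from the base axis. Payload 9 kg.
Tool frame: the origin (TCP) lies where the fingers leave the gripper's body, on its centre line; the fingertips stand 73 mm ahead of it and the grasp point (between the pads) lies 54 mm ahead of it (robot.tip_reach is the distance from the TCP to the fingertips, in m); z points along the fingers, y is the line along which they close (so a half turn about z gives the same grasp; the last joint's range is limited). The gripper opens to 85 mm and grips with 20 to 120 N. Pads are 22 mm wide; open, the fingers measure 114 mm over their backs; the gripper's body (76 mm by 85 mm) begins 54 mm behind the grasp point. The pads swing forward as they close: fully open they stand 13 mm farther back than shut.
Start: joints at [56.11, 5.964, 5.575, 89.605, 0, 77.527], TCP at [0.219, 0.559, 0.304] pointing down, gripper open.
Joint ranges: [-171.21, 171.21], [-48.23, 106.86], [-62.78, 66.21], [-105.2, 120.99], [-86.42, 89.51], [-180, 180]. Speed limits (degrees/s): [127.2, 127.2, 147.25, 180, 180, 180].

### API

Orientations are given as [roll, pitch, yaw] about the fixed x, y, z axes, in that order (R = Rz(yaw) Ry(pitch) Rx(roll)).
In Python, from plant import robot gives the robot as it stands. Calls block until the motion is done:
- robot.move_pose(position, orientation): joint-space move of the TCP to a pose.
- robot.line_to(position, vel=0.15, rotation=None, guard=None): straight line of the TCP; rotation=None keeps the orientation; vel is the mean speed in m/s. With guard (N) it stops when the force on the tool has changed by that much, and returns True; else False.
- robot.goto_joints(angles): joint-space move.
- robot.set_gripper(opening): finger opening in m; the grip force is fixed at half the most; returns when the fingers have stopped.
- robot.pause(seconds).
- robot.ik(position, orientation): joint angles nearest the present ones, or None.
- robot.observe(): the state.
- robot.grab_frame(name): name is "scene" or "top" or "wrist"; returns the picture (480x640x3 uint8, blue, green, red); there is no depth.
- robot.get_calibration(name): a dict with "vertical_fov" (degrees; the focal length in pixels is half the picture's height over the tangent of half this angle, whatever the lens; pixels are square), "cx", "cy" (the principal point, pixels), "rvec" (rotation vector, rad) and "tvec" (3), from world to camera coordinates, as OpenCV has them. Camera axes: x right, y down, z forward; pixel columns grow to the right and rows downward; lengths in m; the calibration is good to about 2 mm. A picture is of the moment at which its call begins: read the wrist's pose just before it. get_calibration takes no time and is no camera call; for the wrist camera it gives the pose at the moment of the call.
A pose or a line that the arm cannot do raises robot.IKError and nothing moves.
- robot.job_done(): hands the job in; it is judged then, once.
The state is a dict: "time": time; "q": joint angles; "qvel": joint speeds; "joint_torque": joint torques, N m; "tool_pos": TCP position; "tcp_rot": TCP orientation; "ft_force": force on the tool from outside, world axes, zero at the start; "torque": the same for the moment, N m; "gripper_width": finger opening in m; "gripper_force": force on a finger pad.
Only numpy, scipy, OpenCV 4.12 (cv2) and the standard library are available. Lean on these libraries where they do the work, as an engineer would, in place of code of your own. Each camera call takes 0.05 s, during which the arm holds its last target. There are 200 camera calls.

### The job

Lift the white resin bust out of the wash basket and stand it upright in the middle of the round plate of the curing stand, so that its whole foot is on the plate and its face looks squarely at the lamp window. Set it down gently rather than dropping it, let go of it, and leave the other two prints, the amber bottle and the build plate undisturbed.

Things in the scene. Friction and masses are not known exactly. Their poses are not given: they have to be found in the camera images.
- bust: white resin bust, 133 mm tall, about 0.2 kg, standing in the basket. Origin: centre of its underside; +z up, +x the way the face looks. Round foot 60 mm diameter; shoulders 76 mm wide (y) by 40 mm (x), top 71 mm up; round head 44 mm diameter, straight sides from 100 to 118 mm up. Nose out to x = +29 mm, ball-shaped hair bun out to x = -37 mm; the head is free to grip across y
- bust_head (a point): centre of the bust's head, 109 mm above the underside, on the bust's axis
- bust_nose (a point): tip of the bust's nose, 29 mm in front of its axis and 106 mm above the underside
- basket: open grey plastic wash basket, fixed, 150 mm (its x) by 310 mm (its y), 65 mm high, walls 4 mm, floor 4 mm thick. Origin: centre of its underside. The bust and the two other prints stand in it in a row along its y, about 92 mm apart, in any order
- stand: curing stand, fixed: black base slab 205 by 120 by 12 mm with a round aluminium plate and, on its +x side, a grey upright lamp block (44 mm in x, 100 mm in y, top 118 mm above the table). The lamp window is the block's face towards the plate, 85 mm from the plate's centre. Origin: on the table under the plate's centre; +x points square to the lamp window, +z up
- stand_plate (a point): centre of the top of the round aluminium plate (90 mm diameter), 22 mm above the table; axes as stand
- rook: bystander in the basket: white resin chess castle, 66 mm tall, 50 mm diameter. Origin: centre of its underside
- pot: bystander in the basket: white resin cup-shaped plant pot, 55 mm tall, 60 mm diameter at the rim. Origin: centre of its underside
- bottle: bystander: empty amber glass bottle with black twist cap, 150 mm tall, 66 mm diameter, on the counter. Origin: centre of its underside
- build_plate: bystander: aluminium build plate lying flat, 90 by 140 mm, 42 mm high at its central stud. Origin: centre of its underside

How it is judged (in metres and radians):
On the way:
1. the bust is lifted out of the basket, its underside above the rim (over 70 mm above the basket's underside) (z of bust in the frame of basket above 0.07 m), for 0.1 s.
At the end, for the whole second after the job is handed in: The bust stands at rest, upright (0.08 rad), on the round plate, its axis within 15 mm of the plate's centre, its face within 0.22 rad of square to the lamp; castle, pot, bottle and build plate each within 30 mm of where they were and upright (0.1 rad) (horizontal distance between bust and stand_plate below 0.015 m and z of bust in the frame of stand_plate between -0.004 and 0.004 m and angle between bust's own z axis and vertical below 0.08 rad and angle between the x axis of bust and the x axis of stand, either way round below 0.22 rad and x of bust_nose in the frame of stand_plate above 0.005 m and linear speed of bust below 0.02 m/s and distance of each of rook, pot, bottle, build_plate from where it was at the start of the episode below 0.03 m and angle between each of rook, pot, bottle, build_plate's own z axis and vertical below 0.1 rad); the robot touches nothing.
It fails at once if the bust is dropped or slammed onto the plate (faster than 0.35 m/s in the last 15 mm above it) (horizontal distance between bust and stand_plate below 0.06 m and z of bust in the frame of stand_plate below 0.015 m and linear speed of bust above 0.35 m/s).
It fails at once if the castle is pushed away by more than 30 mm or tipped over (distance of rook from where it was at the start of the episode above 0.03 m or angle between rook's own z axis and vertical above 0.5 rad).
It fails at once if the pot is pushed away by more than 30 mm or tipped over (distance of pot from where it was at the start of the episode above 0.03 m or angle between pot's own z axis and vertical above 0.5 rad).
It fails at once if the bottle is pushed away by more than 30 mm or tipped over (distance of bottle from where it was at the start of the episode above 0.03 m or angle between bottle's own z axis and vertical above 0.5 rad).
It fails at once if the build plate is pushed away by more than 30 mm or tipped over (distance of build_plate from where it was at the start of the episode above 0.03 m or angle between build_plate's own z axis and vertical above 0.5 rad).
It also fails if it takes over 38 s, if anything falls off the work surface, if the arm or the gripper's body presses on something with over 40 N, if the wrist force passes 120 N, or if a joint passes its speed limit or range.

## Working session

There is one attempt and no reset: what is moved stays moved. The work goes in short steps, each a Python script; the robot and the scene stay as the last script left them, time stands still between calls to the robot, and variables do not carry over. Pictures are saved under pics/ and viewed, at most 10 in all, crops included, and the job is handed in when it is done.

```bash
mkdir -p pics
cat > h.py <<'E'
import numpy as np, cv2
from plant import robot
def cal(n):
    c=robot.get_calibration(n); R,_=cv2.Rodrigues(np.array(c["rvec"],float)); t=np.array(c["tvec"],float).ravel()
    f=240/np.tan(np.radians(c["vertical_fov"])/2)
    return R,t,f,c["cx"],c["cy"],c
def ray(C,u,v):
    R,t,f,cx,cy,_=C; return -R.T@t, R.T@np.array([(u-cx)/f,(v-cy)/f,1])
def onz(C,u,v,z):
    o,d=ray(C,u,v); return o+d*(z-o[2])/d[2]
def proj(C,p):
    R,t,f,cx,cy,_=C; q=R@np.array(p)+t; return np.array([cx+f*q[0]/q[2],cy+f*q[1]/q[2]])
E
python3 - <<'E'
from h import *
for n in ("scene","top"):
    cv2.imwrite(f"pics/{n}.png",robot.grab_frame(n)); C=cal(n); print(n,C[5],-C[0].T@C[1])
print(robot.observe())
E
```

```text
scene {'vertical_fov': 54.59926212807663, 'cx': 312.3572496190372, 'cy': 238.17867544601822, 'rvec': array([ 0.91812184,  2.419237  , -1.19356224]), 'tvec': array([ 0.48297414, -0.19252559,  1.2320301 ])} [1.07083957 0.5138151  0.6144306 ]
top {'vertical_fov': 49.50988422896594, 'cx': 316.284848332609, 'cy': 233.39460010767118, 'rvec': array([ 2.20438749, -2.20999491,  0.067721  ]), 'tvec': array([-0.00349524,  0.63194977,  1.06373479])} [0.58411871 0.01321767 1.09065808]
{'time': 0.1, 'q': array([5.61097258e+01, 5.99526355e+00, 5.53240996e+00, 8.96055235e+01,
       5.81253661e-04, 7.75259379e+01]), 'qvel': array([-0.007111  ,  0.02201468,  0.0624094 ,  0.08693547,  0.00762593,
       -0.07510014]), 'joint_torque': array([ 8.25940515e-03, -5.58197451e+01,  5.04727113e+01,  1.27037818e-02,
       -1.42676254e-04, -4.01699401e-05]), 'tool_pos': array([0.21895864, 0.55839146, 0.30320796]), 'tcp_rot': array([-1.79933363e+02, -1.53368210e-02,  1.58583779e+02]), 'ft_force': array([-0.40772165,  0.54106573,  0.65406075]), 'torque': array([-0.00748421, -0.00933071, -0.04270373]), 'gripper_force': 0.0, 'gripper_width': 0.08570683195226593}
```

View pics/scene.png

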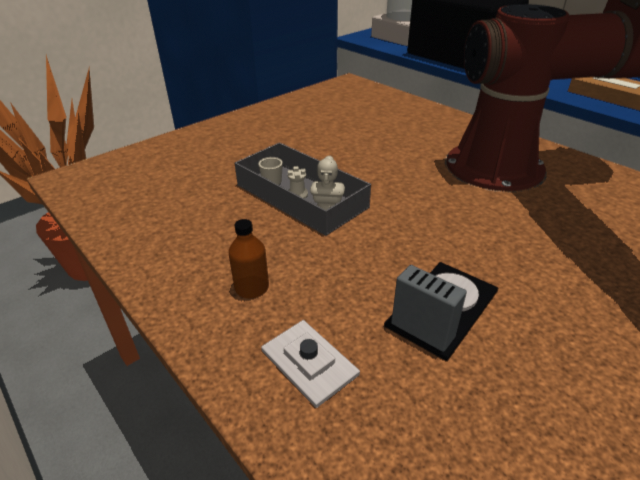

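View pics/top.png

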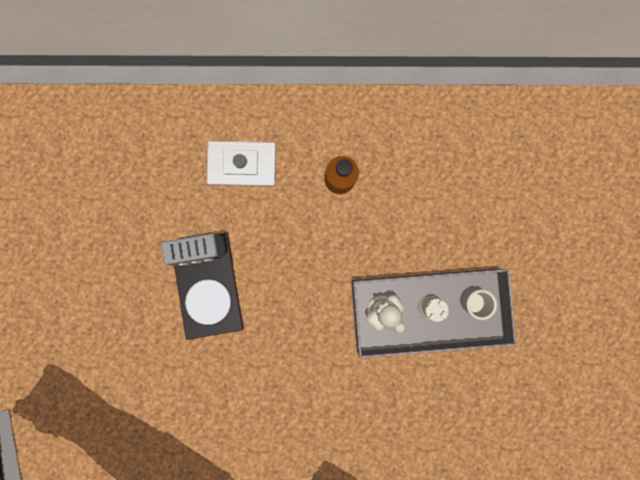

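The scene view shows the bust at the near-robot end of the basket (head ~(328,165)), facing roughly the camera. In the top view its head is at ~(390,317) and its bun at ~(400,328). The plate is at ~(208,302), the lamp above it at ~(195,248), the bottle at ~(342,173) and the build plate at ~(240,163).

Run:
```python
from h import *
im=cv2.imread("pics/top.png"); C=cal("top")
hsv=cv2.cvtColor(im,cv2.COLOR_BGR2HSV)
# plate
m=((hsv[...,2]>170)&(hsv[...,1]<60)).astype(np.uint8)*255
m2=np.zeros_like(m); m2[265:345,170:250]=m[265:345,170:250]
c=max(cv2.findContours(m2,0,2)[0],key=cv2.contourArea); e=cv2.fitEllipse(c); print("plate",e,onz(C,*e[0],.022))
P=onz(C,*e[0],.022); print("diam",[np.linalg.norm(onz(C,e[0][0]+s,e[0][1],.022)-P)*2 for s in (e[1][0]/2,e[1][1]/2)])
# slab: dark
m3=(hsv[...,2]<60).astype(np.uint8)*255; z=np.zeros_like(m3); z[225:345,165:250]=m3[225:345,165:250]
cs=np.vstack([k for k in cv2.findContours(z|m2,0,2)[0] if cv2.contourArea(k)>100])
h=cv2.convexHull(cs)[:,0]; w=np.array([onz(C,*p,.012)[:2] for p in h.astype(float)])
ap=cv2.approxPolyDP(cv2.convexHull(cs),4,True)[:,0]; print(ap.tolist()); print(np.round([onz(C,*p,.012)[:2] for p in ap.astype(float)],4).tolist())
v=np.hstack([cv2.resize(im[225:345,155:255],None,fx=4,fy=4,interpolation=2),cv2.resize(im[260:380,345:445],None,fx=4,fy=4,interpolation=2)])
cv2.imwrite("pics/z.png",v)
```

```text
plate ((207.51022338867188, 301.7831726074219), (43.47088623046875, 43.84197235107422), 56.5560188293457) [0.49266013 0.21698469 0.022     ]
diam [np.float64(0.0882904131932099), np.float64(0.08904462992747116)]
[[201, 323], [189, 314], [186, 296], [215, 235], [226, 233], [229, 307], [220, 320]]
[[0.4485, 0.2319], [0.467, 0.2566], [0.5038, 0.263], [0.6292, 0.2043], [0.6333, 0.1817], [0.4809, 0.1748], [0.4545, 0.1931]]
```

View pics/z.png

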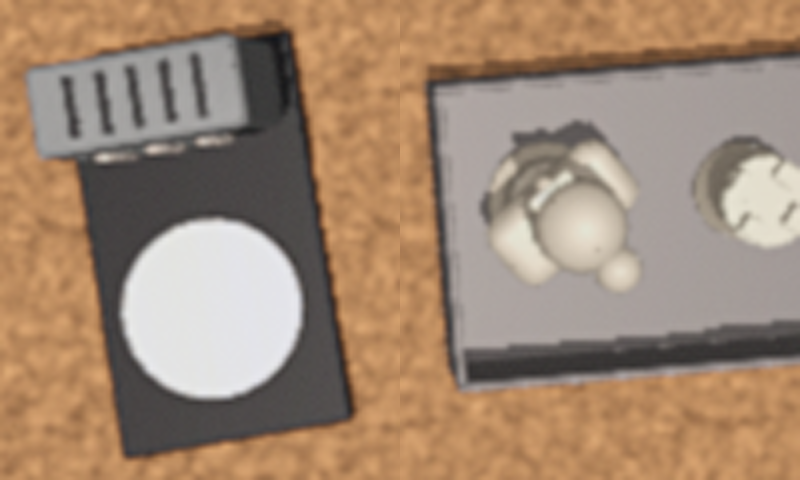

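The crop shows the bust facing up-left: arms at (525,245) and (605,170), head (585,225), bun (620,270). The slab's right edge runs from (290,30) to (350,415) and its front edge from (128,455) to (350,415).

Run:
```python
from h import *
C=cal("top")
L=lambda x,y,z:onz(C,155+x/4,225+y/4,z)
a,b,c=L(290,30,.012),L(350,415,.012),L(128,455,.012)
d=a-b; e=c-b
print("edges",np.degrees(np.arctan2(d[1],d[0])),np.degrees(np.arctan2(e[1],e[0]))-90,np.linalg.norm(d),np.linalg.norm(e))
B=lambda x,y,z:onz(C,345+(x-400)/4,260+y/4,z)
h=B(585,225,.116);bn=B(620,270,.113);print("head",h,"bun",bn,"yaw",np.degrees(np.arctan2(*(h-bn)[1::-1])),np.linalg.norm(h-bn))
s=B(605,170,.075)-B(525,245,.075);print("shoulder-yaw",np.degrees(np.arctan2(s[1],s[0]))+90)
for y in (-180,-140,-90,-45,0,45,90,135): 
    for p in ([h[0],h[1],.33],[h[0],h[1],.17]): 
        q=robot.ik(p,[180,0,y]); print(y,None if q is None else np.round(q,0))
yaw=45
q=robot.ik([h[0],h[1],.33],[180,0,-45])
robot.move_pose([h[0],h[1],.33],[180,0,45 if q is None else -45])
C=cal("wrist"); im=robot.grab_frame("wrist"); cv2.imwrite("pics/w1.png",im); np.save("w1.npy",np.array([*C[5]["rvec"],*C[5]["tvec"]]))
print(C[5],-C[0].T@C[1]); o=robot.observe();print(o["time"],o["tool_pos"],o["tcp_rot"],o["q"])
```

```text
edges 9.08123595785309 9.880295542340619 0.20040309549397878 0.11503252241499475
head [ 0.47234329 -0.14282412  0.116     ] bun [ 0.45100423 -0.15951836  0.113     ] yaw 38.037227920965705 0.027258998970570974
shoulder-yaw 42.54026394880952
-180 [-32. -12.  -9.  93.   0. -32.]
-180 [-32. -12. -26.  76.   0. -32.]
-140 [-32. -12.  -9.  93.   0. -72.]
-140 [-32. -12. -26.  76.   0. -72.]
-90 [ -32.  -12.   -9.   93.    0. -122.]
-90 [ -32.  -12.  -26.   76.    0. -122.]
-45 [ -32.  -12.   -9.   93.    0. -167.]
-45 [ -32.  -12.  -26.   76.    0. -167.]
0 [-32. -12.  -9.  93.   0. 148.]
0 [-32. -12. -26.  76.   0. 148.]
45 [-32. -12.  -9.  93.   0. 103.]
45 [-32. -12. -26.  76.   0. 103.]
90 [-32. -12.  -9.  93.   0.  58.]
90 [-32. -12. -26.  76.   0.  58.]
135 [-32. -12.  -9.  93.   0.  13.]
135 [-32. -12. -26.  76.   0.  13.]
{'vertical_fov': 68.80036995516326, 'cx': 322.5462221746673, 'cy': 238.2415270635428, 'rvec': array([-1.15650908,  2.78754987,  0.36871572]), 'tvec': array([0.23192568, 0.37931131, 0.51662728])} [ 0.51844361 -0.18923582  0.39997045]
3.7 [ 0.47242232 -0.14258928  0.33000304] [ 1.79999960e+02  6.53926366e-04 -4.49837736e+01] [-3.20213352e+01 -1.22107550e+01 -9.27556538e+00  9.29358358e+01
  1.07839020e-04 -1.67037562e+02]
```

View pics/w1.png

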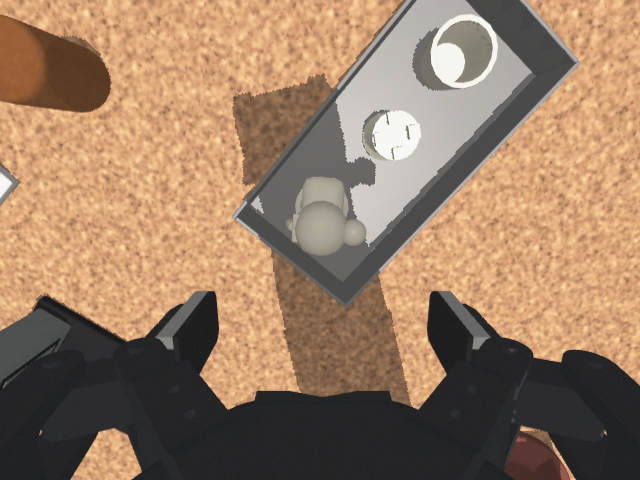

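The wrist view shows the head at ~(322,228), bun at ~(353,232) and nose at ~(289,226). The face looks along the tool's y, so the grasp needs the tool yaw turned to about -140. I'll take a second view there.

Run:
```python
from h import *
robot.move_pose([.472,-.143,.30],[180,0,-140])
C=cal("wrist"); im=robot.grab_frame("wrist"); cv2.imwrite("pics/w2.png",im); np.save("w2.npy",np.array([*C[5]["rvec"],*C[5]["tvec"]]))
u,v=proj(C,[.472,-.143,.113]); print(u,v,robot.observe()["time"])
im1=cv2.imread("pics/w1.png")
v0,u0=int(v)-50,int(u)-50
print(u0,v0)
cv2.imwrite("pics/z2.png",np.hstack([cv2.resize(im1[175:275,272:372],None,fx=4,fy=4,interpolation=2),cv2.resize(im[v0:v0+100,u0:u0+100],None,fx=4,fy=4,interpolation=2)]))
```

```text
322.2753874240509 234.4937866796273 5.2167
272 184
```

View pics/z2.png

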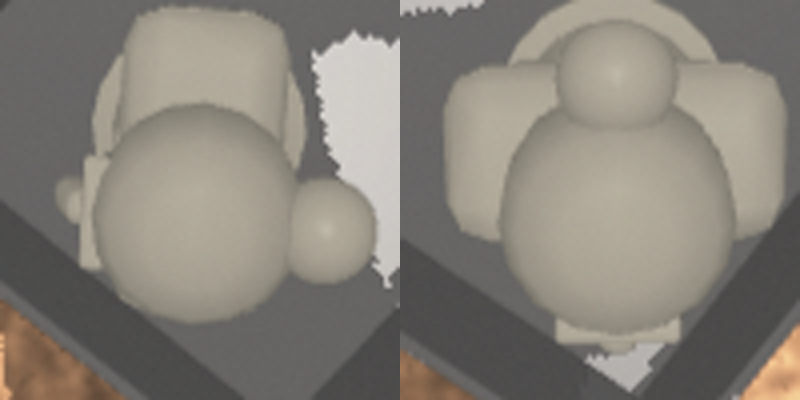

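Both crops agree. In view 2 the bun, head and shoulders line up vertically at column ~326, so the bust yaw is about 40°. In view 1 the head's centre column is ~321. I'll intersect these and grasp.

Run:
```python
from h import *
def ld(f):
    C=cal("wrist"); a=np.load(f); R,_=cv2.Rodrigues(a[:3]); return (R,a[3:],*C[2:])
A,B=ld("w1.npy"),ld("w2.npy")
from scipy.optimize import fsolve
uA=272+196.5/4; uB=272+217/4
f=lambda p:[proj(A,[*p,.115])[0]-uA,proj(B,[*p,.115])[0]-uB]
h=fsolve(f,[.472,-.143]); print("head",h)
bn=fsolve(lambda p:[proj(A,[*p,.113])[0]-(272+328/4),proj(B,[*p,.113])[0]-(272+216/4)],h)
d=h-bn; yaw=np.degrees(np.arctan2(d[1],d[0])); print("bun",bn,"yaw",yaw,np.linalg.norm(d))
ns=fsolve(lambda p:[proj(A,[*p,.110])[0]-(272+57/4),proj(B,[*p,.110])[0]-(272+216/4)],h); print("nose",ns-h,np.linalg.norm(ns-h))
# shoulders width check in B
s=[onz(B,272+x/4,184+150/4,.07) for x in (43,388)]; s=s[1]-s[0]; print("shoulder",np.linalg.norm(s),np.degrees(np.arctan2(s[1],s[0])))
np.save("head.npy",[*h,yaw])
```

```text
head [ 0.47070232 -0.14018112]
bun [ 0.44961025 -0.1582721 ] yaw 40.62018654478789 0.027787748541522776
nose [0.02274433 0.01908352] 0.02968982243090163
shoulder 0.07548294206785582 130.1264715105198
```

Run:
```python
from h import *
x,y,_=np.load("head.npy"); yaw=40.3-180
robot.move_pose([x,y,.25],[180,0,yaw])
print(robot.line_to([x,y,.164],vel=.08,guard=15))
robot.set_gripper(.03)
o=robot.observe();print(o["time"],o["gripper_width"],o["gripper_force"],o["ft_force"],o["tool_pos"])
robot.line_to([x,y,.32],vel=.1); robot.pause(.2)
o=robot.observe();print(o["time"],o["gripper_width"],o["gripper_force"],o["ft_force"],o["tool_pos"])
cv2.imwrite("pics/w3.png",robot.grab_frame("wrist"))
```

```text
False
7.2333 0.04213275600845086 60.776386563666165 [ 0.95170201 -0.01690112  4.54404427] [ 0.47094019 -0.14033497  0.16455927]
9.1417 0.04233273516136905 60.99025882780552 [-0.14637559  0.07664995 -3.25791246] [ 0.47059803 -0.14010532  0.31969938]
```

View pics/w3.png

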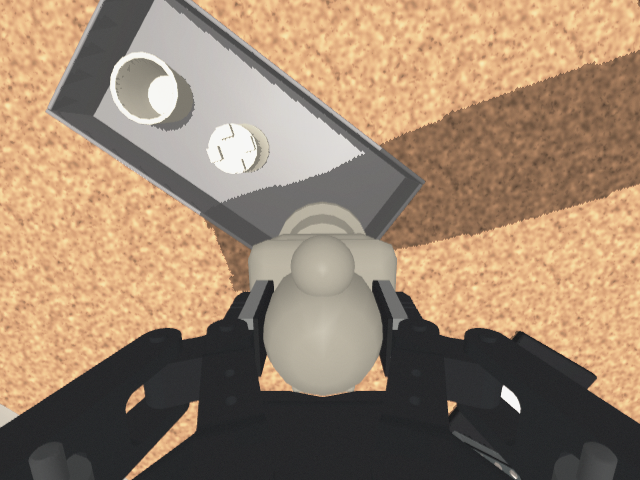

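The bust is held by the head, upright and clear of the basket; the rook (235,148) and pot (150,90) are untouched. I'll carry it over and lower it with a guard.

Run:
```python
from h import *
p=[.4927,.217]
robot.move_pose([*p,.30],[180,0,-170.6])
robot.line_to([*p,.200],vel=.08); robot.pause(.3)
cv2.imwrite("pics/s2.png",robot.grab_frame("scene")[200:400,340:540].repeat(3,0).repeat(3,1))
o=robot.observe();print(o["time"],o["ft_force"],o["tool_pos"],o["gripper_width"])
```

```text
12.2833 [-0.23117709  0.08705642 -2.32559812] [0.49275151 0.21700995 0.20011466] 0.04245108432811059
```

View pics/s2.png

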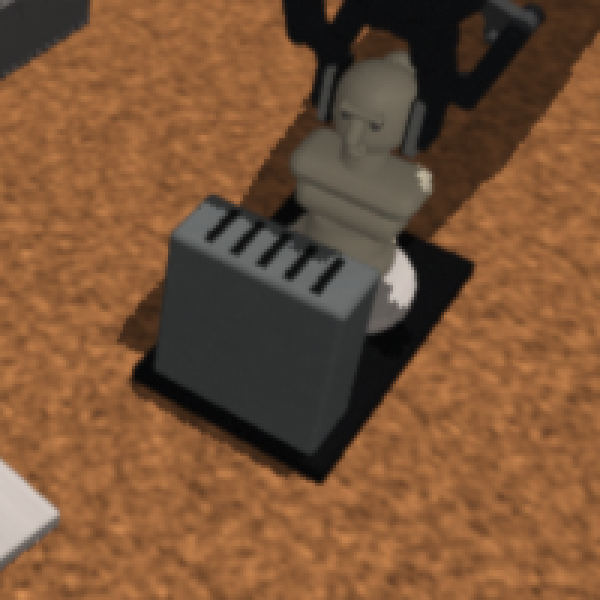

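The bust hangs upright above the plate with its face towards the lamp. I'll lower it, release and check.

Run:
```python
from h import *
p=[.4927,.217]
print(robot.line_to([*p,.180],vel=.02,guard=4))
o=robot.observe();print(o["time"],o["ft_force"],o["tool_pos"])
robot.pause(.2); robot.set_gripper(.085); robot.pause(.2)
robot.line_to([*p,.30],vel=.08)
robot.move_pose([.40,-.05,.40],[180,0,-170.6])
o=robot.observe();print(o["time"],o["tool_pos"])
t=robot.grab_frame("top"); s=robot.grab_frame("scene")
cv2.imwrite("pics/f.png",np.hstack([cv2.resize(t[225:345,155:255],None,fx=4,fy=4),cv2.resize(s[220:370,380:505],(400,480))]))
```

```text
True
13.0917 [-0.60914128 -0.76032366  4.63869576] [0.49260694 0.21690656 0.18258654]
16.775 [ 0.40028608 -0.04956796  0.3996275 ]
```

View pics/f.png

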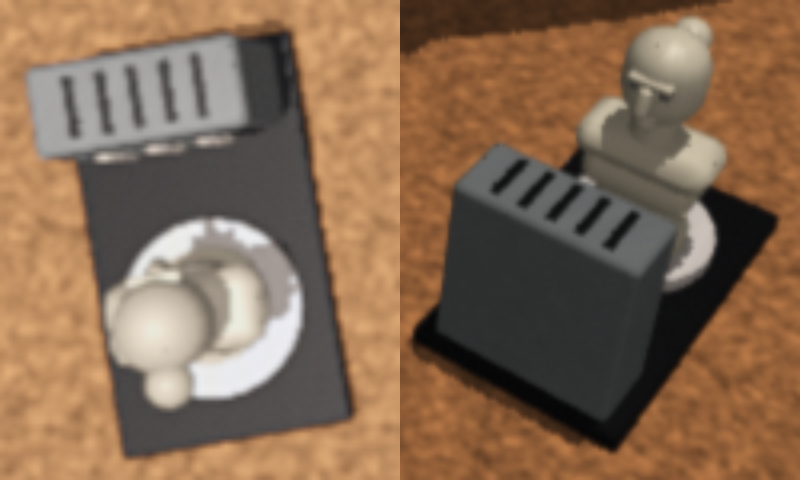

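Contact height matched the prediction (0.1826 against 0.1825 m), and the bust stands upright on the plate. A last check of the head at crop pixel (160,325) and bun at (168,383), then hand-in.

Run:
```python
from h import *
C=cal("top"); h=onz(C,155+160/4,225+325/4,.136); b=onz(C,155+168/4,225+383/4,.131); d=h-b
print(h-[.4927,.217,0],np.degrees(np.arctan2(d[1],d[0])))
if np.linalg.norm((h-[.4927,.217,0])[:2])<.01: print(robot.job_done())
```

```text
[0.00173488 0.00086078 0.136     ] 5.875649108880774
the job is handed in; nothing more can be done
None
```

The bust stands upright on the plate, about 2 mm off centre by the last camera check and facing the lamp within a few degrees; it was set down gently, let go, and the job is handed in, but no verdict came back and I took no final picture of the other objects.

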